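# Fit a tube block on a shaker's locating pins and clamp it

## Robot

A 7-joint arm with a two-finger parallel gripper is mounted at the origin on a cart in front of the work surface, level with it; the furniture and walls round the work are solid. World frame = base frame: x ahead of the robot, y to its left, z up, the work surface at z = 0. Lengths are in m, angles in rad, forces in N, time in s.
With the tool pointing down it reaches from about 0.35 to 0.9 m from the base axis. Payload 8.1 kg.
Tool frame: the origin (TCP) lies midway between the tips of the shut fingers; the grasp point (between the pads) lies 19 mm behind it; z points along the fingers, y is the line along which they close (so a half turn about z gives the same grasp; the last joint's range is limited). The gripper opens to 92 mm and grips with 3 to 60 N. Pads are 19 mm wide; open, the fingers measure 130 mm over their backs; the gripper's body (75 mm by 190 mm) begins 47 mm behind the grasp point.
Start: joints at [-1.225, 0.434, 0.025, 1.573, -0.012, 1.134, -0.075], TCP at [0.271, 0.563, 0.227] pointing down, gripper open.
Joint ranges: [-2.62, 2.62], [-0.44, 2.09], [-1.27, 1.32], [0.08, 2.57], [-1.32, 4.46], [0.12, 2], [-2.74, 2.74]. Speed limits (rad/s): [2.22, 2.22, 3.01, 3.01, 3.14, 3.14, 3.14].

## Interface

Orientations are given as a rotation vector (axis times angle).
In Python, from cell import arm gives the robot as it stands.
- The arm moves only by the tool carry_out, never from a script. Its arguments are lists of equal length, an entry for each row: "claw": the finger opening in cm, from 0 to 9.18; "delta_pos": the shift along the tool's x, y, z in cm, a list of three; "angular": the turn, a rotation vector about the tool's x, y, z in rad, a list of three. In form: {"claw": [claw, ...], "delta_pos": [[dx, dy, dz], ...], "angular": [[ax, ay, az], ...]}. A call has 1 to 20 rows; each row shifts and turns the commanded pose from where the row before left it, along the tool's axes as they then stand; what a row does not reach is not made up. A row lasts 1/10 s, in which the tool goes at most 50 mm and 8.59 degrees, less where a joint would pass 70% of its speed; a pose out of reach is approached as far as the arm can. A call with a gripper value outside its range is refused whole. The fingers move at their own pace and stop on an object; "force" is the grip in N (left out, the last holds). Time passes only in rows, so rows that do not move let the fingers close. It gives the time, the measured TCP pose, the force, the opening and the grip force at its end, in the units of the state.
- arm.observe(): the state, without advancing time (a new reading comes with each control period).
- arm.get_image(name): name is "side" or "top" or "wrist"; returns a dict with "frame" (384x512x3 uint8, red, green, blue), "mtx" (3x3 intrinsics, pixels), "T" (4x4, takes a point from camera to world coordinates). Camera axes: x right, y down, z forward; pixel columns grow to the right and rows downward; lengths in m; the calibration is good to about 2 mm. A picture is of the moment at which its call begins. There is no depth.
- arm.sign_off(): hands the job in; it is judged then, once.
Trained networks look in a picture, given as the dict that the camera call returned (one of the last four; its "shot" number tells which), for a name from the list of things; names that differ only in an ending like _2 or _b are one class to them, and where a whole thing is asked for, a point or a joint stands for the part that bears it (a point fixed in the world has none). Each returns a list of dicts, best first, with "conf" (0 to 1); they miss things now and then, are a little off and sometimes report something else, mostly with a low value. They report only what shows in the picture. A call takes as long as a camera call. They do not tell look-alikes from the thing itself.
- arm.look_for(label, picture): "centre" ([column, row] as shares, 0 to 1, of the picture: columns of its width, rows of its height, amid what is visible of it).
- arm.trace(label, picture): "region" (384x512 bool, what is visible of it) and "centre" ([column, row] as shares, 0 to 1, of the picture: columns of its width, rows of its height, amid what is visible of it).
- arm.place_of(label, picture): "centre" ([column, row] as shares, 0 to 1, of the picture: columns of its width, rows of its height: a listed point, or the origin of a listed thing).
The state is a dict: "clock": time; "joints": joint angles; "dq": joint speeds; "joint_efforts": joint torques, N m; "position": TCP position; "ee_rot": TCP orientation; "force": force on the tool from outside, world axes, zero at the start; "ft_torque": the same for the moment, N m; "width": opening from 0.0 (shut) to 1.0 (fully open); "gripper_force": force on a finger pad.
Only numpy, scipy, OpenCV 4.12 (cv2) and the standard library are available. Lean on these libraries where they do the work, as an engineer would, in place of code of your own. Each camera call takes 0.05 s, during which the arm holds its last target. There are 200 camera calls.

## Task

Fit the aluminium tube block on the orbital shaker: set it on the deck with its foot toward the red-knobbed clamp lever, ease it about gently until its holes drop over the three locating pins and it sits flat and fully down, then let go and swing the clamp lever round over the foot until it stops. The shaker's drive is delicate: never push on the deck or the lever, or press the block on them, with more than about 40 N. Leave the vials, the timer and the pen where they are.

Things in the scene. Friction and masses are not known exactly. Their poses are not given: they have to be found in the camera images.
- tube_block: Aluminium block 66 x 88 x 40 mm (x, y, z), 8 wells on top, about 0.36 kg. Origin: centre of its flat underside. Below are three round holes, 12 mm wide, 10 mm deep, at (x, y) = (20, 30), (-20, 30), (0, -30) mm: it fits the shaker only with its axes along the shaker's. Within about 1.5 mm and 2 degrees of the place the holes drop over the pins.
- block_grip (a point): Middle of the block's black lifting bar, 55 mm above the underside. The bar is 12 mm thick (x), 60 mm long (y), reaching 46 to 65 mm above the underside; the block's top below it is at 40 mm.
- block_foot (a point): Middle of the top of the block's foot, at (0, -52, 14) mm in the block's frame. The foot is 40 mm wide (x) and sticks out of the -y end to y = -60 mm.
- shaker: Orbital shaker fixed to the bench: white housing, x from -120 to 88, y from -136 to 100, 60 mm high, control nose at -x. Origin: on the bench under the deck's mid position. Its aluminium deck, 112 x 172 mm, is parked anywhere within 6 mm in x and 6 mm in y (shaker's axes, never turned) of the mid position; this shift is not in any reported pose; it holds still below 100 N.
- deck_mid (a point): Mid position of the deck's middle, on top of the deck, 75 mm above the shaker's origin. From the true middle (up to 6 mm off in x and y) three fixed steel pins, 10 mm thick, 6.4 mm high, tops chamfered 1.4 mm, stand at (20, 30), (-20, 30), (0, -30) mm. The seated block's origin is the true middle, at deck height; resting on the pin tops it is 6.4 mm higher.
- clamp_mid (a point): Mid position of the clamp lever's upright post, at deck height, at (0, -86) mm from point deck_mid; the true post shifts with the deck, so it is 86 mm from the origin of the seated block towards its -y. The lever's arm lies 16 to 22 mm above the deck; beyond the post from the knob its 14 mm wide short end reaches 37 mm from the post and, closed, lies 2 mm over the seated block's foot.
- clamp (a joint): Clamp lever, rad: 0 open, counterclockwise from above to the stop at 1.57 = closed. Its red upright knob, 16 mm thick, from 22 to 52 mm above the deck, stands 60 mm from the post at the angle pi + value from the shaker's +x (open: towards -x; closed: towards -y). It cannot pass over the foot of a block that is not down. Friction 0.05 N m; stays where it is left.
- marker_0: Bystander: marker pen, grey-white with a black cap, 13 x 130 x 14 mm, lying on the bench.
- lab_timer: Bystander: white timer, 66 x 62 x 19 mm, lying face up.
- vial_0: Bystander: brown screw-cap vial, 21 mm wide, 51 mm high.
- vial_1: Bystander: clear screw-cap vial with white cap, 21 mm wide, 51 mm high.
- vial_2: Bystander: clear screw-cap vial with white cap, 21 mm wide, 51 mm high.
There are look-alikes about, which are no part of the job. Leave any purple or yellow look-alike of the tube_block alone.

How it is judged:
On the way, in this order (a step that is already met when the one before it is completed fails the run):
1. the tube block is fully down on the deck, on all three pins, with the clamp still open (z of tube_block in the frame of shaker between 0.072 and 0.0775 m and x of tube_block in the frame of shaker between -0.009 and 0.009 m and y of tube_block in the frame of shaker between -0.009 and 0.009 m and y of block_foot in the frame of shaker between -0.075 and -0.04 m and angle between tube_block's own z axis and vertical below 0.035 rad and angle between the y axis of tube_block and the y axis of shaker, either way round below 0.08 rad and value of joint clamp below 0.6 rad), for 0.2 s.
2. the clamp lever is swung over the foot of the seated block (z of tube_block in the frame of shaker between 0.072 and 0.0775 m and x of tube_block in the frame of shaker between -0.009 and 0.009 m and y of tube_block in the frame of shaker between -0.009 and 0.009 m and y of block_foot in the frame of shaker between -0.075 and -0.04 m and angle between tube_block's own z axis and vertical below 0.035 rad and angle between the y axis of tube_block and the y axis of shaker, either way round below 0.08 rad and value of joint clamp above 1.35 rad), for 0.2 s.
At the end, for the whole second after the job is handed in: The tube block is at rest flat on the shaker's deck with all three pins in its holes (underside within 3 mm of the deck's top, level within 2 degrees, foot toward the clamp), and the clamp lever is closed over its foot (past 1.35 rad of its 1.57) (all of step 2 and linear speed of tube_block below 0.01 m/s); the robot touches nothing.
It fails at once if the tube block is pressed on the shaker, its pins or its clamp with more than 40 N (contact force between tube_block and shaker above 40 N).
It fails at once if the robot pushes on the shaker or its clamp with more than 40 N (contact force between the arm and shaker above 40 N).
It fails at once if the robot's fingers push on the shaker or its clamp with more than 40 N (contact force between the fingers and shaker above 40 N).
It fails at once if a bystander (pen, timer or a vial) is moved by more than 20 mm (distance of any of marker_0, lab_timer, vial_0, vial_1, vial_2 from where it was at the start of the episode above 0.02 m).
It also fails if it takes over 72 s, if anything falls off the work surface, if the arm or the gripper's body presses on something with over 40 N, if the wrist force passes 120 N, or if a joint passes its speed limit or range.

## Working session

There is one attempt and no reset: what is moved stays moved. The work goes in short steps, Python scripts to look and compute and a tool call to move; the robot and the scene stay as the last step left them, time stands still between calls to the robot, and variables do not carry over. Pictures are saved under pics/ and viewed, at most 10 in all, crops included, and the job is handed in when it is done.

Besides the shell and the picture viewer there is one more tool, called after "Call:" by a JSON object that holds its "fn" and its "kwargs", one argument or row to a line. carry_out: Moves the arm, as the interface text tells. Its arguments: {"type":"object","properties":{"claw":{"type":"array","items":{"type":"number"}},"delta_pos":{"type":"array","items":{"type":"array","items":{"type":"number"}}},"angular":{"type":"array","items":{"type":"array","items":{"type":"number"}}},"force":{"type":"number"}},"required":["claw","delta_pos","angular"]}

```bash
mkdir -p pics; ls; cat > h.py <<'E'
import numpy as np, cv2
from scipy.spatial.transform import Rotation as R
from cell import arm
def save(im,n,s=1): cv2.imwrite('pics/'+n,cv2.resize(cv2.cvtColor(im,cv2.COLOR_RGB2BGR),None,fx=s,fy=s,interpolation=cv2.INTER_CUBIC))
def ray(d,px):
    v=np.linalg.inv(d['mtx'])@[px[0],px[1],1]; return d['T'][:3,3],d['T'][:3,:3]@v
def onz(d,px,z):
    o,v=ray(d,px); return o+v*(z-o[2])/v[2]
def proj(d,P):
    T=np.linalg.inv(d['T']); p=d['mtx']@(T[:3,:3]@P+T[:3,3]); return p[:2]/p[2]
def tri(obs):
    A=np.zeros((3,3));b=np.zeros(3)
    for d,px in obs:
        o,v=ray(d,px);v=v/np.linalg.norm(v);M=np.eye(3)-np.outer(v,v);A+=M;b+=M@o
    return np.linalg.solve(A,b)
def px(c): return np.array(c)*[512,384]
E
python3 - <<'E'
from h import *
ims={n:arm.get_image(n) for n in('side','top')}
save(np.hstack([ims['top']['frame'],ims['side']['frame']]),'a.png',0.78)
save(ims['top']['frame'],'top.png',1.5)
for l in ['tube_block','block_grip','block_foot','shaker','deck_mid','clamp_mid','clamp','lab_timer','marker_0','vial_0','vial_1']:
  for n in ims:
    print(l,n,[(px(r['centre']).round(1).tolist(),round(r['conf'],2)) for r in arm.place_of(l,ims[n])] if l!='clamp' else [(px(r['centre']).round(1).tolist(),round(r['conf'],2)) for r in arm.look_for(l,ims[n])])
print(arm.observe())
for n in ims: print(n,ims[n]['T'].round(3).tolist())
E
```

```text
pics
tube_block side [([202.0, 207.7], 0.89), ([247.0, 197.7], 0.77), ([275.6, 223.3], 0.66)]
tube_block top [([281.1, 264.1], 0.98), ([253.8, 181.6], 0.97), ([215.2, 255.2], 0.9), ([203.4, 206.2], 0.71)]
block_grip side [([274.3, 205.0], 0.97), ([246.0, 181.3], 0.69), ([202.0, 195.9], 0.67)]
block_grip top [([212.9, 255.7], 0.9), ([199.6, 195.5], 0.87), ([254.3, 180.9], 0.73)]
block_foot side [([213.5, 210.1], 0.95), ([248.1, 203.2], 0.91), ([261.5, 210.9], 0.6), ([216.2, 232.0], 0.59)]
block_foot top [([221.9, 205.5], 0.89), ([272.7, 237.1], 0.78), ([231.1, 242.4], 0.73), ([237.6, 196.4], 0.56), ([224.5, 143.4], 0.24)]
shaker side [([275.6, 292.8], 0.71)]
shaker top [([356.1, 207.4], 0.88), ([196.1, 199.4], 0.37)]
deck_mid side [([276.9, 258.2], 0.8), ([285.3, 294.7], 0.44)]
deck_mid top []
clamp_mid side [([286.3, 297.3], 0.88), ([247.4, 201.3], 0.49)]
clamp_mid top [([399.3, 202.1], 0.91)]
clamp side [([264.8, 282.5], 0.56)]
clamp top [([398.1, 208.7], 0.58)]
lab_timer side [([310.8, 201.6], 0.72), ([223.9, 174.7], 0.54)]
lab_timer top [([126.9, 222.6], 0.73)]
marker_0 side [([19
[... 671 characters left out ...]
  0.00085397]), 'joint_efforts': array([ 6.42838290e-05, -6.67690945e+01,  9.83779840e-01, -3.14797926e+01,
       -6.06084242e-02,  3.30716232e-02,  4.39431778e-05]), 'position': array([0.27121571, 0.56312038, 0.22673996]), 'ee_rot': array([6.99166009e-01, 3.06278964e+00, 1.01288223e-04]), 'force': array([ 0.14630898, -0.14483894, -1.36999966]), 'ft_torque': array([0.01463558, 0.02135348, 0.02069582]), 'gripper_force': 0.0, 'width': 1.0000540632514041}
side [[0.989, -0.07, 0.13, 0.389], [-0.148, -0.407, 0.902, -0.651], [-0.01, -0.911, -0.413, 0.453], [0.0, 0.0, 0.0, 1.0]]
top [[0.008, -0.974, 0.228, 0.284], [-1.0, -0.009, -0.003, 0.159], [0.005, -0.228, -0.974, 1.168], [0.0, 0.0, 0.0, 1.0]]
```

View pics/top.png

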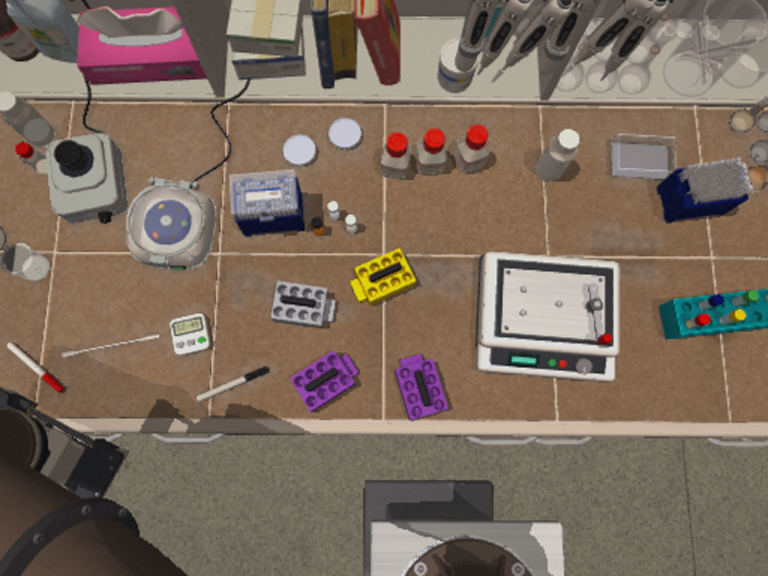

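View pics/a.png

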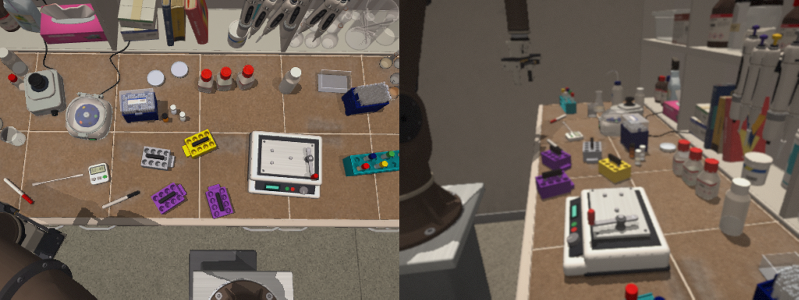

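Top view, full-resolution pixels (the picture is shown at 1.5x). Four things could be taken for the block: silver (203,203), purple (216,254), purple (281,257) and yellow (257,183). I choose the silver one; its foot points right, towards world -y. The shaker is at about (366,210), with its nose towards the robot. The lever post is at (397,203) and the red knob at (404,226), so the clamp is open.

```bash
python3 - <<'E'
from h import *
t=arm.get_image('top');s=arm.get_image('side')
save(np.hstack([t['frame'][170:240,160:260],t['frame'][160:260,310:430][:70*1]]) ,'b.png',3.6)
print('block grip top@.055',onz(t,[199.6,199.5],.055), onz(t,[203,203],.04))
print('tri', tri([(t,[199.6,200.]),(s,[246,181.3])]))
for l in('shaker','tube_block'):
  for r in arm.trace(l,t)[:4]:
    m=r['region'];ys,xs=np.nonzero(m);print(l,r['conf'],px(r['centre']),cv2.minAreaRect(np.c_[xs,ys].astype(np.float32)))
print('post',onz(t,[397,203],.095),'knob',onz(t,[404,226],.125), 'deckmid', onz(t,[372.7,202],.075))
print(R.from_rotvec(arm.observe()['ee_rot']).as_matrix().round(3))
w=arm.get_image('wrist');T=R.from_rotvec(arm.observe()['ee_rot']).as_matrix().T
print('cam in tool',T@(w['T'][:3,3]-arm.observe()['position']),(T@w['T'][:3,:3]).round(3),w['mtx'])
E
```

```text
block grip top@.055 [0.51247054 0.28390373 0.055     ] [0.5063623  0.27646281 0.04      ]
tri [0.51025975 0.28319674 0.06085195]
shaker 0.76 [362.1888 211.2   ] ((364.8038635253906, 210.54342651367188), (97.36486053466797, 81.9234390258789), 3.900493860244751)
tube_block 0.97 [203.008  205.2096] ((202.0360107421875, 203.052001953125), (40.696441650390625, 27.280033111572266), 10.304845809936523)
tube_block 0.86 [218.6752 251.4816] ((216.7307586669922, 252.34613037109375), (26.902963638305664, 41.325164794921875), 56.3099365234375)
tube_block 0.81 [277.9136 262.1184] ((279.5135192871094, 256.9189147949219), (40.43680953979492, 27.0559024810791), 72.89727020263672)
tube_block 0.69 [252.9792 184.0896] ((253.31883239746094, 184.94471740722656), (27.406526565551758, 40.30942153930664), 67.16634368896484)
post [ 0.49962766 -0.20870989  0.095     ] knob [ 0.43805147 -0.21127146  0.125     ] deckmid [ 0.50569102 -0.1544218   0.075     ]
[[-0.901  0.434  0.   ]
 [ 0.434  0.901 -0.   ]
 [-0.    -0.    -1.   ]]
cam in tool [ 0.07103474 -0.0002177  -0.15848411] [[ 0.    -0.964 -0.267]
 [ 1.     0.     0.001]
 [-0.    -0.267  0.964]] [[290.40259295   0.         255.73541124]
 [  0.         290.40259295 192.90793353]
 [  0.           0.           1.        ]]
```

View pics/b.png

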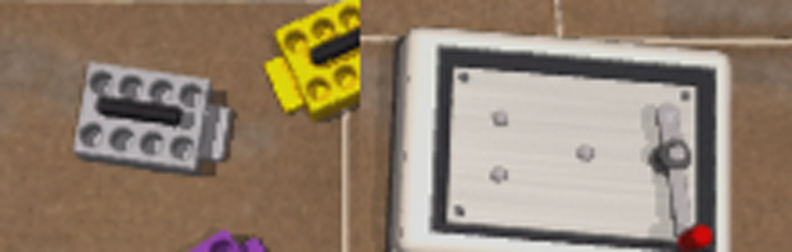

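The crop shows the silver block with its black bar and its foot to the right (world -y). On the deck the pins are at about (349,193), (349,209) and (372.5,202.5), and the lever is open. I'll move over the block now.

Call:
{"fn": "carry_out", "kwargs": {
  "claw": [9,9,9,9,9,9,9,9,9,9,9,9,9,9,9,9,9,9,9,9],
  "delta_pos": [
    [-2.8,-1.24,0],
    [-2.8,-1.24,0],
    [-2.8,-1.24,0],
    [-2.8,-1.24,0],
    [-2.8,-1.24,0],
    [-2.8,-1.24,0],
    [-2.8,-1.24,0],
    [-2.8,-1.24,0],
    [-2.8,-1.24,0],
    [-2.8,-1.24,0],
    [-2.8,-1.24,0],
    [-2.8,-1.24,0],
    [0,0,0],
    [0,0,0],
    [0,0,0],
    [0,0,0],
    [0,0,0],
    [0,0,0],
    [0,0,0],
    [0,0,0]
  ],
  "angular": [
    [0,0,0],
    [0,0,0],
    [0,0,0],
    [0,0,0],
    [0,0,0],
    [0,0,0],
    [0,0,0],
    [0,0,0],
    [0,0,0],
    [0,0,0],
    [0,0,0],
    [0,0,0],
    [0,0,0.145],
    [0,0,0.145],
    [0,0,0.145],
    [0,0,0.145],
    [0,0,0.145],
    [0,0,0.145],
    [0,0,0.145],
    [0,0,0.145]
  ]
}}

```text
clock: 3.45
position: [0.5093, 0.2833, 0.2268]
ee_rot: [-2.27, -2.172, -0.0]
force: [1.0, 0.5, 0.2]
width: 0.978
gripper_force: 0.0
```

```bash
cat >> h.py <<'E'
def pose():
    s=arm.observe(); return s['position'],R.from_rotvec(s['ee_rot']).as_matrix()
E
python3 - <<'E'
from h import *
w=arm.get_image('wrist');t=arm.get_image('top')
p,M=pose();print(p.round(4),M.round(3).tolist(),arm.observe()['joints'].round(2),arm.observe()['force'])
save(w['frame'],'w1.png',1.4)
for l in('tube_block','block_grip','block_foot'):
  for r in arm.place_of(l,w): 
    c=px(r['centre']);z={'tube_block':0,'block_grip':.055,'block_foot':.014}[l]
    print(l,r['conf'],c.round(1),onz(w,c,z).round(4))
for r in arm.trace('tube_block',w):
    m=r['region'];ys,xs=np.nonzero(m);print(r['conf'],cv2.minAreaRect(np.c_[xs,ys].astype(np.float32)))
E
```

```text
[0.5093 0.2834 0.2268] [[0.04, 0.999, 0.0], [0.999, -0.04, -0.0], [-0.0, 0.0, -1.0]] [-0.88  0.37  0.38  1.7  -0.15  1.09 -0.49] [ 0.1672584   0.24597804 -0.14407951]
tube_block 0.95 [161.7 200.5] [0.3778 0.2429 0.    ]
tube_block 0.76 [170.7 302.9] [0.3704 0.0787 0.    ]
tube_block 0.61 [297.7 263.6] [ 0.5657  0.1373 -0.    ]
tube_block 0.58 [254.8 164. ] [0.509  0.2883 0.    ]
block_grip 0.81 [255.4 175. ] [0.5097 0.2849 0.055 ]
block_grip 0.67 [149.4 212.9] [0.3803 0.244  0.055 ]
block_grip 0.63 [303.3 284.5] [0.5652 0.1379 0.055 ]
block_foot 0.81 [254.3 204.4] [0.5061 0.2361 0.014 ]
block_foot 0.81 [198.9 303.8] [0.4171 0.0853 0.014 ]
block_foot 0.67 [188.  231.9] [0.4131 0.2004 0.014 ]
0.94 ((158.2957763671875, 207.88250732421875), (81.36239624023438, 60.911094665527344), 49.89909744262695)
0.68 ((178.5, 295.5), (33.0, 61.0), 90.0)
0.63 ((296.1317138671875, 267.1981506347656), (83.586181640625, 49.57362365722656), 62.969139099121094)
0.2 ((393.75, 205.24996948242188), (31.727235794067383, 15.4348726272583), 30.963756561279297)
```

View pics/w1.png

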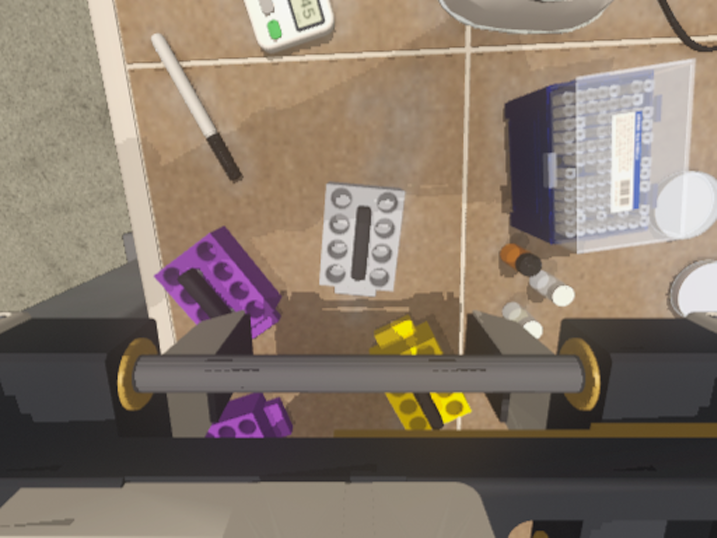

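The silver block sits centred at about (256,172), with its bar from (259,148) to (257,200). The vials at about (370,190) lie well outside the fingers' path. Next I fit the yaw from the bar.

```bash
python3 - <<'E'
from h import *
w=arm.get_image('wrist')
f=w['frame'].astype(int); m=np.zeros(f.shape[:2],np.uint8)
m[140:206,244:274]=(f.sum(2)<200)[140:206,244:274]
n,lab,st,c=cv2.connectedComponentsWithStats(m);i=1+st[1:,4].argmax();print(st[i])
ys,xs=np.nonzero(lab==i)
P=np.array([onz(w,[x,y],.065)[:2] for x,y in zip(xs,ys)]).astype(np.float32)
r=cv2.minAreaRect(P*1000);print(r, P.mean(0))
u,s,v=np.linalg.svd(P-P.mean(0));print('bar axis yaw of y', v[0], np.degrees(np.arctan2(-v[0][0],v[0][1])))
for a,b in [((327,184),(320,288)),((405,190),(393,294)),((327,184),(405,190)),((320,288),(393,294))]:
  A,B=(onz(w,np.array(q)/1.4,.04) for q in(a,b));d=A-B;print(A.round(3),B.round(3),np.degrees(np.arctan2(d[1],d[0])),np.linalg.norm(d))
E
```

```text
Traceback (most recent call last):
ValueError: attempt to get argmax of an empty sequence
```

```bash
python3 - <<'E'
from h import *
w=arm.get_image('wrist')
f=w['frame'].astype(int); m=np.zeros(f.shape[:2],np.uint8)
print(f[172,252:266].sum(1))
m[140:206,244:274]=(f.sum(2)<270)[140:206,244:274]
n,lab,st,c=cv2.connectedComponentsWithStats(m);i=1+st[1:,4].argmax();print(st[i])
ys,xs=np.nonzero(lab==i)
P=np.array([onz(w,[x,y],.065)[:2] for x,y in zip(xs,ys)]).astype(np.float32)
r=cv2.minAreaRect(P*1000);print(r, P.mean(0))
u,s,v=np.linalg.svd(P-P.mean(0));print('bar axis yaw of y', v[0], np.degrees(np.arctan2(-v[0][0],v[0][1])))
for a,b in [((327,184),(320,288)),((405,190),(393,294)),((327,184),(405,190)),((320,288),(393,294))]:
  A,B=(onz(w,np.array(q)/1.4,.04) for q in(a,b));d=A-B;print(A.round(3),B.round(3),np.degrees(np.arctan2(d[1],d[0])),np.linalg.norm(d))
E
```

```text
[520 317 232 247 247 245 246 243 241 236 225 300 527 612]
[251 147  14  53 493]
((512.464111328125, 288.19287109375), (59.513580322265625, 10.806438446044922), 82.24565124511719) [0.5124882  0.28877065]
bar axis yaw of y [-0.13188933 -0.99126446] 172.4212
[0.486 0.334 0.04 ] [0.475 0.244 0.04 ] 82.9129302317945 0.0912601082989423
[0.551 0.327 0.04 ] [0.54  0.236 0.04 ] 83.05145336425974 0.09198276550794221
[0.486 0.334 0.04 ] [0.551 0.327 0.04 ] 173.67704198145094 0.06526044491407454
[0.475 0.244 0.04 ] [0.54  0.236 0.04 ] 173.04236455781532 0.06547719370838202
```

Call:
{"fn": "carry_out", "kwargs": {
  "claw": [6,6,6,6,6,6,6,6,6,6,6,6,6,0.5,0.5,0.5,0.5,0.5,0.5,0.5],
  "delta_pos": [
    [0.37,0.31,0],
    [0,0,1],
    [0,0,2],
    [0,0,2.5],
    [0,0,2.5],
    [0,0,2.5],
    [0,0,2.5],
    [0,0,2],
    [0,0,1.5],
    [0,0,1],
    [0,0,0.6],
    [0,0,0.3],
    [0,0,0],
    [0,0,0],
    [0,0,0],
    [0,0,0],
    [0,0,0],
    [0,0,0],
    [0,0,0],
    [0,0,0]
  ],
  "angular": [
    [0,0,0],
    [0,0,0.09],
    [0,0,0],
    [0,0,0],
    [0,0,0],
    [0,0,0],
    [0,0,0],
    [0,0,0],
    [0,0,0],
    [0,0,0],
    [0,0,0],
    [0,0,0],
    [0,0,0],
    [0,0,0],
    [0,0,0],
    [0,0,0],
    [0,0,0],
    [0,0,0],
    [0,0,0],
    [0,0,0]
  ],
  "force": 30
}}

```text
clock: 5.85
position: [0.5124, 0.2868, 0.0427]
ee_rot: [-2.359, -2.075, 0.0]
force: [-1.1, -0.9, 0.9]
width: 0.127
gripper_force: 30.0
```

Call:
{"fn": "carry_out", "kwargs": {
  "claw": [0.5,0.5,0.5,0.5,0.5,0.5,0.5,0.5,0.5,0.5,0.5,0.5,0.5,0.5,0.5,0.5,0.5,0.5,0.5,0.5],
  "delta_pos": [
    [0,0,-0.5],
    [0,0,-1.5],
    [0,0,-2.7],
    [0,0,-3.5],
    [0,0,-3.5],
    [0,0,-3.5],
    [-1,0.1,-3.5],
    [-2,0.2,-3],
    [-3,0.3,-2.5],
    [-3.4,0.4,-1.5],
    [-3.5,0.4,0],
    [-3.5,0.4,0],
    [-3.5,0.4,0],
    [-3.5,0.4,0],
    [-3.5,0.4,0],
    [-3.5,0.4,0],
    [-3.5,0.4,0],
    [-3.5,0.4,0],
    [-3.5,0.4,0],
    [-3.5,0.4,0]
  ],
  "angular": [
    [0,0,0],
    [0,0,0],
    [0,0,0],
    [0,0,0],
    [0,0,0],
    [0,0,0],
    [0,0,0],
    [0,0,0],
    [0,0,0],
    [0,0,0],
    [0,0,0],
    [0,0,0],
    [0,0,0],
    [0,0,0],
    [0,0,0],
    [0,0,0],
    [0,0,0],
    [0,0,0],
    [0,0,0],
    [0,0,0]
  ]
}}

```text
clock: 7.85
position: [0.5046, -0.1612, 0.2996]
ee_rot: [-2.358, -2.074, 0.0]
force: [0.6, -0.5, -3.8]
width: 0.128
gripper_force: 30.0
```

Call:
{"fn": "carry_out", "kwargs": {
  "claw": [0.5,0.5,0.5,0.5,0.5,0.5,0.5],
  "delta_pos": [
    [-3.2,0.3,0],
    [-2.8,0.3,0],
    [-2,0.2,0],
    [-1.5,0,0],
    [-0.5,0,0],
    [0,0,0],
    [0,0,0]
  ],
  "angular": [
    [0,0,0],
    [0,0,0],
    [0,0,0],
    [0,0,0],
    [0,0,0],
    [0,0,0],
    [0,0,0]
  ]
}}

```text
clock: 8.55
position: [0.5008, -0.259, 0.2995]
ee_rot: [-2.357, -2.075, -0.001]
force: [-0.2, 0.3, -4.4]
width: 0.125
gripper_force: 30.0
```

```bash
python3 - <<'E'
from h import *
w=arm.get_image('wrist');t=arm.get_image('top')
p,M=pose();print(p.round(4),M.round(3).tolist(),arm.observe()['force'],arm.observe()['width'])
save(w['frame'],'w2.png',1.5)
for l in('shaker','deck_mid','clamp_mid'):
  for d,n in((w,'w'),(t,'t')):
   for r in arm.place_of(l,d): 
    c=px(r['centre']);z={'shaker':0}.get(l,.075)
    print(l,n,r['conf'],c.round(1),onz(d,c,z).round(4))
for q in[(348.9,193.1),(348.6,208.6),(372.5,202.5)]: print(onz(t,q,.0814).round(4))
E
```

```text
[ 0.5009 -0.2588  0.2996] [[0.126, 0.992, -0.0], [0.992, -0.126, 0.001], [0.001, -0.0, -1.0]] [-0.24353826  0.85728079 -4.15318361] 0.1302665550213645
shaker w 0.92 [252.   69.6] [ 0.5127 -0.127   0.    ]
shaker t 0.97 [354.7 206.3] [ 0.5088 -0.1269  0.    ]
deck_mid w 0.93 [251.7  59.4] [ 0.5134 -0.1257  0.075 ]
deck_mid w 0.3 [254.3 285.2] [ 0.4768 -0.4352  0.075 ]
deck_mid t 0.63 [361.9 205.4] [ 0.4967 -0.1267  0.075 ]
clamp_mid w 0.64 [256.1 133.4] [ 0.5076 -0.2139  0.075 ]
clamp_mid t 0.87 [398.2 203.3] [ 0.5029 -0.2185  0.075 ]
clamp_mid t 0.16 [459.  179.9] [ 0.5651 -0.3781  0.075 ]
[ 0.5267 -0.0939  0.0814]
[ 0.4871 -0.0914  0.0814]
[ 0.5031 -0.152   0.0814]
```

View pics/w2.png

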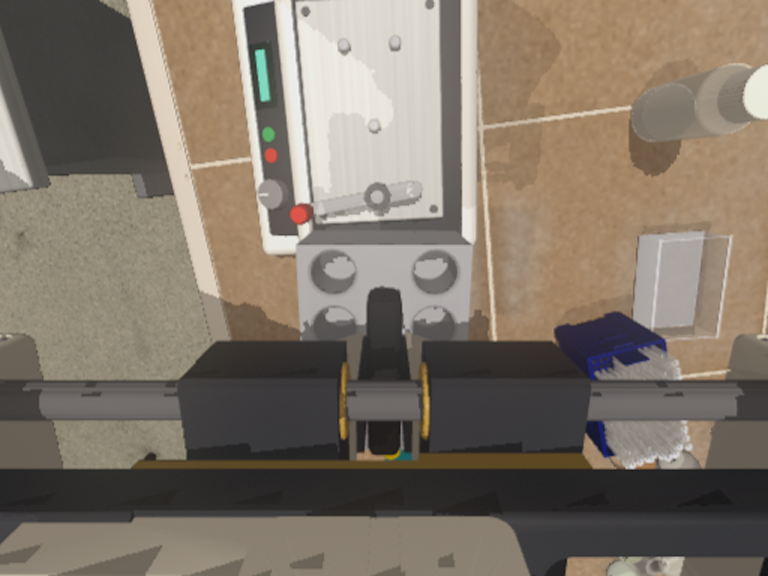

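The wrist picture shows the deck pins at about (229,30), (263,29) and (249,83), the post at (251,131) and the knob at (200,143). The held block's +y end is at row 161. I'll take a crop for exact pixels.

```bash
python3 - <<'E'
from h import *
w=arm.get_image('wrist');np.save('w2.npy',w['frame']); import pickle;pickle.dump(w,open('w2.pkl','wb'))
save(w['frame'][0:165,190:320],'c.png',3.6)
E
```

```text
(no output)
```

View pics/c.png

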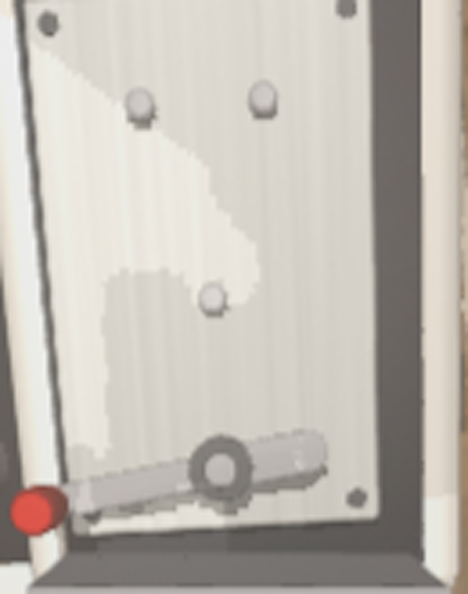

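```bash
python3 - <<'E'
from h import *; import pickle
from scipy.optimize import least_squares
w=pickle.load(open('w2.pkl','rb'));t=arm.get_image('top')
q=lambda c:(np.array(c)+.5)/3.6-.5+[190,0]
loc=np.array([[-20,30],[20,30],[0,-30]])/1000
def fit(d,pix,z):
    Q=np.array([onz(d,p,z)[:2] for p in pix])
    f=lambda v:(np.array([[np.cos(v[2]),-np.sin(v[2])],[np.sin(v[2]),np.cos(v[2])]])@loc.T).T+v[:2]-Q
    r=least_squares(lambda v:f(v).ravel(),[.5,-.12,0]);print(r.x[:2].round(4),np.degrees(r.x[2]).round(2),'res mm',(f(r.x)*1e3).round(1).tolist());return r.x
fit(w,[q((140,101)),q((263,95)),q((212,296))],.0814)
fit(t,[(348.6,208.6),(348.9,193.1),(372.5,202.5)],.0814)
for a,b in [((48,23),(346,7)),((48,23),(90,512)),((346,7),(357,497))]:
  A,B=(onz(w,q(c),.075) for c in(a,b));d=B-A;print('screw',A.round(4),B.round(4),np.degrees(np.arctan2(d[1],d[0])).round(2))
print('post',onz(w,q((221,468)),.075+.03).round(4),'knob',onz(w,q((36,508)),.127).round(4))
p,M=pose()
C=[onz(w,(np.array(c)+.5)/1.5-.5,p[2]-.0027) for c in((297.5,243),(470.5,243))]
print(p,[(M.T@(c-p)*1e3).round(1) for c in C])
E
```

```text
[ 0.5087 -0.1222] -4.5 res mm [[-0.1, -0.1], [0.1, 0.1], [-0.1, 0.1]]
[ 0.505  -0.1224] -3.63 res mm [[-0.1, 0.2], [0.1, 0.1], [-0.0, -0.4]]
screw [ 0.4648 -0.0629  0.075 ] [ 0.5607 -0.0705  0.075 ] -4.57
screw [ 0.4648 -0.0629  0.075 ] [ 0.4526 -0.2188  0.075 ] -94.47
screw [ 0.5607 -0.0705  0.075 ] [ 0.5492 -0.2258  0.075 ] -94.25
post [ 0.5025 -0.2078  0.105 ] knob [ 0.4439 -0.2114  0.127 ]
[ 0.50064184 -0.26000069  0.29975735] [array([ 44.9, -31.6,   2.7]), array([44.9, 32.9,  2.7])]
```

```bash
python3 - <<'E'
from h import *; import pickle
s=arm.get_image('side');pickle.dump(s,open('s.pkl','wb'))
for x,y,a in((.5087,-.1222,-4.5),(.505,-.1224,-4.5)):
  c,sn=np.cos(np.radians(a)),np.sin(np.radians(a))
  print([proj(s,np.array([x+c*u-sn*v,y+sn*u+c*v,.0814])).round(1).tolist() for u,v in((-.02,.03),(.02,.03),(0,-.03))])
save(s['frame'][215:315,215:345],'s.png',6)
E
```

```text
[[262.7, 248.1], [284.1, 247.1], [277.9, 266.9]]
[[260.8, 248.3], [282.2, 247.3], [275.8, 267.2]]
```

View pics/s.png

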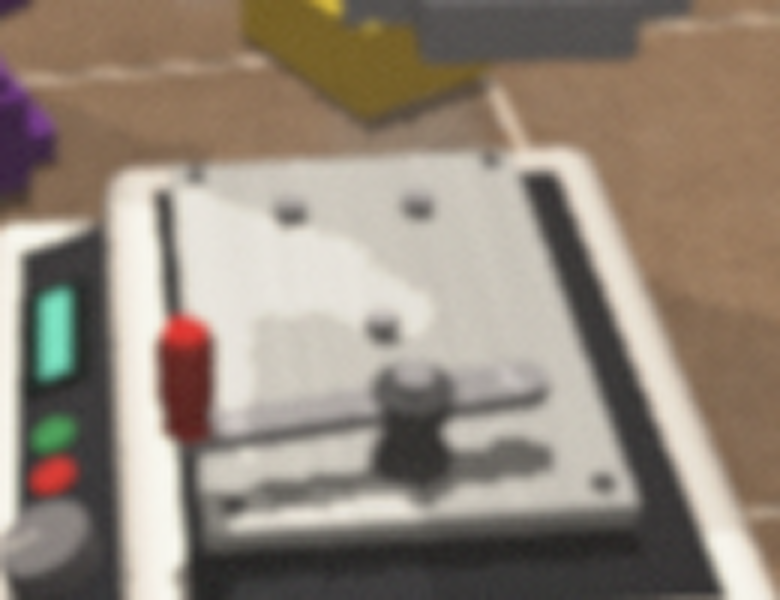

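The side view puts the pins at about (263.1,248.6), (284.3,247.9) and (278.4,268.1). This agrees with the wrist fit (0.5087, -0.1222, yaw -4.5°), so I'll move over the deck and down to just above the pins.

Call:
{"fn": "carry_out", "kwargs": {
  "claw": [0.5,0.5,0.5,0.5,0.5,0.5,0.5,0.5,0.5,0.5,0.5,0.5,0.5,0.5,0.5,0.5,0.5,0.5,0.5,0.5],
  "delta_pos": [
    [0,0,0],
    [1,0,0],
    [2.5,0,0],
    [3,-0.1,0],
    [3,-0.1,0],
    [2.5,-0.1,0],
    [1.2,0,1],
    [0.48,0,2],
    [0,0,2.5],
    [0,0,2.5],
    [0,0,2.5],
    [0,0,2],
    [0,0,1.5],
    [0,0,1],
    [0,0,0.6],
    [0,0,0.4],
    [0,0,0],
    [0,0,0],
    [0,0,0],
    [0,0,0]
  ],
  "angular": [
    [0,0,-0.049],
    [0,0,0],
    [0,0,0],
    [0,0,0],
    [0,0,0],
    [0,0,0],
    [0,0,0],
    [0,0,0],
    [0,0,0],
    [0,0,0],
    [0,0,0],
    [0,0,0],
    [0,0,0],
    [0,0,0],
    [0,0,0],
    [0,0,0],
    [0,0,0],
    [0,0,0],
    [0,0,0],
    [0,0,0]
  ]
}}

```text
clock: 11.1
position: [0.5087, -0.1235, 0.1401]
ee_rot: [2.307, 2.132, 0.001]
force: [-0.5, -0.9, -4.6]
width: 0.13
gripper_force: 30.0
```

```bash
python3 - <<'E'
from h import *
P=[]
for i in range(4):
  t=arm.get_image('wrist');p,M=pose();P.append(p)
  print(p.round(4),arm.observe()['force'].round(2),arm.observe()['ft_torque'].round(2))
print(np.mean(P,0).round(4),np.degrees(np.arctan2(M[1,1],M[0,1])))
E
```

```text
[ 0.5087 -0.1235  0.1401] [ 0.13 -0.23 -4.57] [-0.12  0.07 -0.02]
[ 0.5086 -0.1235  0.14  ] [ 0.39  0.95 -4.45] [-0.1   0.01  0.02]
[ 0.5086 -0.1235  0.1399] [-1.    0.6  -3.07] [-0.11  0.02  0.03]
[ 0.5085 -0.1235  0.1399] [ 0.27  0.21 -4.03] [-0.11  0.05 -0.01]
[ 0.5086 -0.1235  0.14  ] -4.532559210558945
```

Call:
{"fn": "carry_out", "kwargs": {
  "claw": [0.5,0.5,0.5,0.5,0.5,0.5,0.5,0.5],
  "delta_pos": [
    [0,0.0,0.5],
    [0,0,0.5],
    [0,0,0.3],
    [0,0,0.1],
    [0,0,0.1],
    [0,0,0.05],
    [0,0,0.05],
    [0,0,0]
  ],
  "angular": [
    [0,0,0],
    [0,0,0],
    [0,0,0],
    [0,0,0],
    [0,0,0],
    [0,0,0],
    [0,0,0],
    [0,0,0]
  ]
}}

```text
clock: 12.1
position: [0.5085, -0.1236, 0.1238]
ee_rot: [2.307, 2.132, 0.0]
force: [1.6, 0.3, -5.2]
width: 0.129
gripper_force: 30.0
```

Call:
{"fn": "carry_out", "kwargs": {
  "claw": [0.5,0.5,0.5,0.5,0.5],
  "delta_pos": [
    [0,0,0.05],
    [0,0,0.05],
    [0,0,0.03],
    [0,0,0],
    [0,0,0]
  ],
  "angular": [
    [0,0,0],
    [0,0,0],
    [0,0,0],
    [0,0,0],
    [0,0,0]
  ]
}}

```text
clock: 12.6
position: [0.5084, -0.1235, 0.1224]
ee_rot: [-2.308, -2.132, -0.0]
force: [0.8, -0.6, -3.9]
width: 0.126
gripper_force: 30.0
```

Call:
{"fn": "carry_out", "kwargs": {
  "claw": [0.5,0.5,0.5,0.5,0.5],
  "delta_pos": [
    [0,0,0.05],
    [0,0,0.05],
    [0,0,0.03],
    [0,0,0],
    [0,0,0]
  ],
  "angular": [
    [0,0,0],
    [0,0,0],
    [0,0,0],
    [0,0,0],
    [0,0,0]
  ]
}}

```text
clock: 13.1
position: [0.5084, -0.1235, 0.1211]
ee_rot: [-2.307, -2.132, 0.0]
force: [0.3, 1.0, -4.7]
width: 0.129
gripper_force: 30.0
```

Call:
{"fn": "carry_out", "kwargs": {
  "claw": [0.5,0.5,0.5,0.5,0.5,0.5],
  "delta_pos": [
    [0,0,0.05],
    [0,0,0.05],
    [0,0,0.05],
    [0,0,0.05],
    [0,0,0],
    [0,0,0]
  ],
  "angular": [
    [0,0,0],
    [0,0,0],
    [0,0,0],
    [0,0,0],
    [0,0,0],
    [0,0,0]
  ]
}}

```text
clock: 13.7
position: [0.5084, -0.1236, 0.1191]
ee_rot: [-2.308, -2.132, 0.0]
force: [-0.5, 0.2, -4.5]
width: 0.128
gripper_force: 30.0
```

Call:
{"fn": "carry_out", "kwargs": {
  "claw": [0.5,0.5,0.5,0.5,0.5,0.5],
  "delta_pos": [
    [0,0,0.04],
    [0,0,0.04],
    [0,0,0.04],
    [0,0,0.03],
    [0,0,0],
    [0,0,0]
  ],
  "angular": [
    [0,0,0],
    [0,0,0],
    [0,0,0],
    [0,0,0],
    [0,0,0],
    [0,0,0]
  ]
}}

```text
clock: 14.3
position: [0.5085, -0.1235, 0.1177]
ee_rot: [2.308, 2.132, 0.0]
force: [-0.5, -0.2, -3.8]
width: 0.131
gripper_force: 30.0
```

Call:
{"fn": "carry_out", "kwargs": {
  "claw": [0.5,0.5,0.5,0.5],
  "delta_pos": [
    [0,0,0.03],
    [0,0,0.03],
    [0,0,0],
    [0,0,0]
  ],
  "angular": [
    [0,0,0],
    [0,0,0],
    [0,0,0],
    [0,0,0]
  ]
}}

```text
clock: 14.7
position: [0.5085, -0.1235, 0.1176]
ee_rot: [-2.308, -2.132, -0.001]
force: [-3.0, 2.0, 6.4]
width: 0.127
gripper_force: 30.0
```

```bash
python3 - <<'E'
from h import *
s=arm.get_image('side')
o=arm.observe();print(o['position'],o['force'],o['ft_torque'])
save(s['frame'][185:305,205:365],'s2.png',4.9)
E
```

```text
[ 0.50849546 -0.12353155  0.11762747] [-4.27846161  1.15443906  6.50990215] [ 0.1892077  0.8086221 -0.0474382]
```

View pics/s2.png

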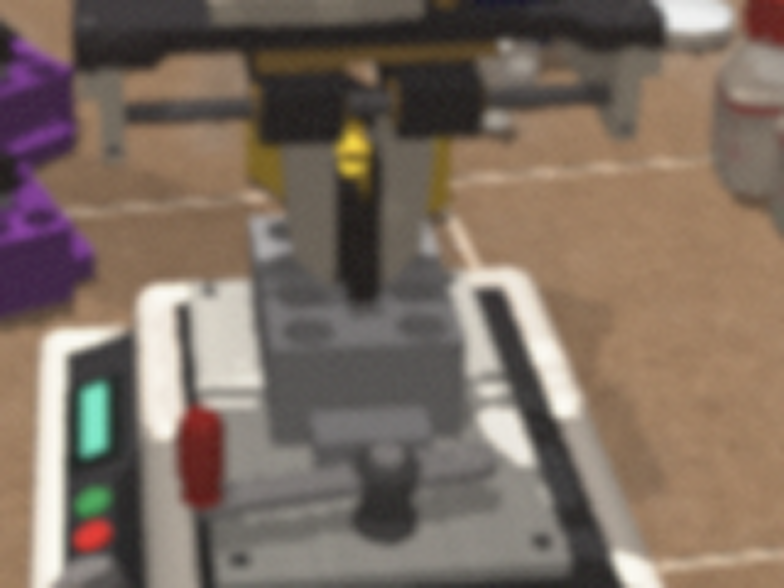

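The block sits down on the deck at the seated height (contact at TCP z 0.1176), with its foot at the post end and the lever open. I'll release and lift.

Call:
{"fn": "carry_out", "kwargs": {
  "claw": [3,5,5,5,5,5,5,5,5,5,0,0,0,0,0,0],
  "delta_pos": [
    [0,0,-0.05],
    [0,0,0],
    [0,0,0],
    [0,0,0],
    [0,0,-0.5],
    [0,0,-1.5],
    [0,0,-2.5],
    [0,0,-2.5],
    [0,0,-1.5],
    [0,0,-0.5],
    [0,0,0],
    [0,0,0],
    [0,0,0],
    [0,0,0],
    [0,0,0],
    [0,0,0]
  ],
  "angular": [
    [0,0,0],
    [0,0,0],
    [0,0,0],
    [0,0,0],
    [0,0,0],
    [0,0,0],
    [0,0,0],
    [0,0,0],
    [0,0,0],
    [0,0,0],
    [0,0,0],
    [0,0,0],
    [0,0,0],
    [0,0,0],
    [0,0,0],
    [0,0,0]
  ]
}}

```text
clock: 16.35
position: [0.5083, -0.1236, 0.2073]
ee_rot: [-2.307, -2.132, 0.001]
force: [0.3, -0.3, -0.4]
width: 0.071
gripper_force: 0.0
```

```bash
python3 - <<'E'
from h import *
s=arm.get_image('side');t=arm.get_image('top')
o=arm.observe();p,M=pose();print(p,o['force'],o['joints'].round(2),o['width'])
save(np.hstack([s['frame'][205:315,210:340],t['frame'][150:260,320:440]]),'s3.png',3.1)
bx,by,a=.5088,-.1226,np.radians(-4.5);S=np.array([[np.cos(a),-np.sin(a)],[np.sin(a),np.cos(a)]])
post=np.array([bx,by])+S@[0,-.086];print('post',post)
for d in(158,):
  f=post+.06*np.array([np.cos(np.radians(d)),np.sin(np.radians(d))]);print('start',f,'tool delta cm',(M.T@(np.array([*f,.106])-p)*100).round(2))
tx=-M[:,0];print('tool -x ang',np.degrees(np.arctan2(tx[1],tx[0]))%360)
E
```

```text
[ 0.50841227 -0.12359954  0.20741571] [-0.32832245  0.03106242 -0.13128389] [-0.33  0.31  0.6   1.88 -0.21  1.01  0.28] 0.013303497239384043
post [ 0.50205252 -0.20833489]
start [ 0.44642149 -0.1858585 ] tool delta cm [-6.7  -5.69 10.14]
tool -x ang 265.46331016402416
```

View pics/s3.png

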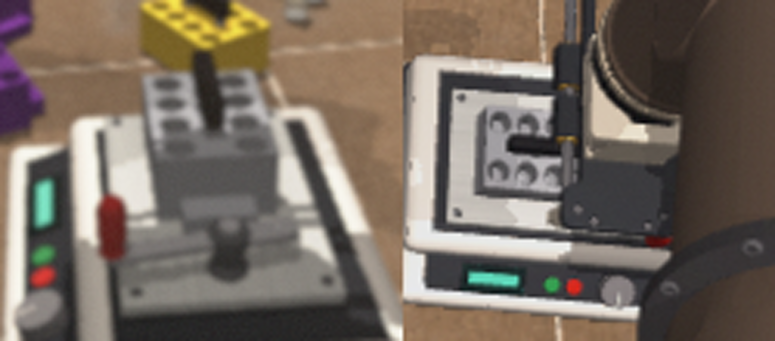

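Call:
{"fn": "carry_out", "kwargs": {
  "claw": [0,0,0,0,0,0,0,0,0,0,0,0,0,0],
  "delta_pos": [
    [-1,-0.9,0],
    [-2.2,-1.8,0],
    [-2.2,-1.8,0],
    [-1.3,-1.2,0],
    [0,0,0],
    [0,0,0],
    [0,0,1],
    [0,0,2],
    [0,0,2],
    [0,0,2],
    [0,0,1.5],
    [0,0,1],
    [0,0,0.6],
    [0,0,0]
  ],
  "angular": [
    [0,0,0],
    [0,0,0],
    [0,0,0],
    [0,0,0],
    [0,0,0.133],
    [0,0,0.133],
    [0,0,0],
    [0,0,0],
    [0,0,0],
    [0,0,0],
    [0,0,0],
    [0,0,0],
    [0,0,0],
    [0,0,0]
  ]
}}

```text
clock: 17.85
position: [0.4459, -0.1858, 0.1059]
ee_rot: [-2.568, -1.808, 0.001]
force: [0.4, 0.2, 0.0]
width: 0.006
gripper_force: 0.0
```

Call:
{"fn": "carry_out", "kwargs": {
  "claw": [0,0,0,0,0,0,0,0,0,0,0,0],
  "delta_pos": [
    [-0.47,0,0],
    [-0.47,0,0],
    [-0.47,0,0],
    [-0.47,0,0],
    [-0.47,0,0],
    [-0.47,0,0],
    [-0.47,0,0],
    [-0.47,0,0],
    [-0.47,0,0],
    [-0.47,0,0],
    [-0.47,0,0],
    [-0.47,0,0]
  ],
  "angular": [
    [0,0,-0.078],
    [0,0,-0.078],
    [0,0,-0.078],
    [0,0,-0.078],
    [0,0,-0.078],
    [0,0,-0.078],
    [0,0,-0.078],
    [0,0,-0.078],
    [0,0,-0.078],
    [0,0,-0.078],
    [0,0,-0.078],
    [0,0,-0.078]
  ]
}}

```text
clock: 19.05
position: [0.4514, -0.2398, 0.1072]
ee_rot: [1.472, 2.775, 0.001]
force: [0.2, 2.5, 0.4]
width: 0.006
gripper_force: 0.8
```

```bash
cat > chk.py <<'E'
from h import *
post=np.array([.5021,-.2083])
p,M=pose();d=p[:2]-post;tx=-M[:,0];print(p.round(4),'r',np.linalg.norm(d),'psi',np.degrees(np.arctan2(d[1],d[0]))%360,'-x',np.degrees(np.arctan2(tx[1],tx[0]))%360,arm.observe()['force'].round(1))
E
python3 chk.py
```

```text
[ 0.4514 -0.2398  0.1072] r 0.05971212943106307 psi 211.87602061276172 -x 304.11968770805044 [0.2 2.5 0.4]
```

Call:
{"fn": "carry_out", "kwargs": {
  "claw": [0,0,0,0,0,0,0],
  "delta_pos": [
    [-0.47,0,0],
    [-0.47,0,0],
    [-0.47,0,0],
    [-0.47,0,0],
    [-0.47,0,0],
    [-0.47,0,0],
    [0,0,0]
  ],
  "angular": [
    [0,0,-0.078],
    [0,0,-0.078],
    [0,0,-0.078],
    [0,0,-0.078],
    [0,0,-0.078],
    [0,0,-0.078],
    [0,0,0]
  ]
}}

```text
clock: 19.75
position: [0.4713, -0.2602, 0.1072]
ee_rot: [0.792, 3.039, -0.0]
force: [1.0, 0.7, -0.1]
width: 0.006
gripper_force: 0.0
```

```bash
python3 chk.py
```

```text
[ 0.4713 -0.2602  0.1072] r 0.06034545889348519 psi 239.34443609192095 -x 330.7787440570771 [ 1.   0.7 -0.1]
```

Now small steps to the stop.

Call:
{"fn": "carry_out", "kwargs": {
  "claw": [0,0,0,0,0,0],
  "delta_pos": [
    [-0.2,0,0],
    [-0.2,0,0],
    [-0.15,0,0],
    [-0.1,0,0],
    [-0.1,0,0],
    [0,0,0]
  ],
  "angular": [
    [0,0,-0.033],
    [0,0,-0.033],
    [0,0,-0.025],
    [0,0,-0.017],
    [0,0,-0.017],
    [0,0,0]
  ]
}}

```text
clock: 20.35
position: [0.4775, -0.2632, 0.1065]
ee_rot: [0.603, 3.083, 0.0]
force: [0.4, 0.1, -0.2]
width: 0.002
gripper_force: 0.1
```

```bash
python3 chk.py
```

```text
[ 0.4775 -0.2632  0.1065] r 0.060118221704683464 psi 245.84150787586748 -x 337.8660544056076 [ 0.4  0.1 -0.2]
```

Call:
{"fn": "carry_out", "kwargs": {
  "claw": [0,0,0,0,0],
  "delta_pos": [
    [-0.07,0,0],
    [-0.07,0,0],
    [-0.06,0,0],
    [0,0,0],
    [0,0,0]
  ],
  "angular": [
    [0,0,-0.011],
    [0,0,-0.011],
    [0,0,-0.01],
    [0,0,0],
    [0,0,0]
  ]
}}

```text
clock: 20.85
position: [0.4787, -0.2637, 0.1064]
ee_rot: [-0.555, -3.091, -0.0]
force: [-3.9, 0.7, 1.1]
width: 0.004
gripper_force: 2.0
```

```bash
python3 - <<'E'
from h import *
s=arm.get_image('side');exec(open('chk.py').read())
print(arm.observe()['ft_torque'])
save(s['frame'][205:315,210:340],'s4.png',5)
E
```

```text
[ 0.4787 -0.2637  0.1064] r 0.060186260596529005 psi 247.11625263527506 -x 339.648312767824 [-4.6  1.7  1. ]
[ 0.18648407  0.91440116 -0.00239987]
```

View pics/s4.png

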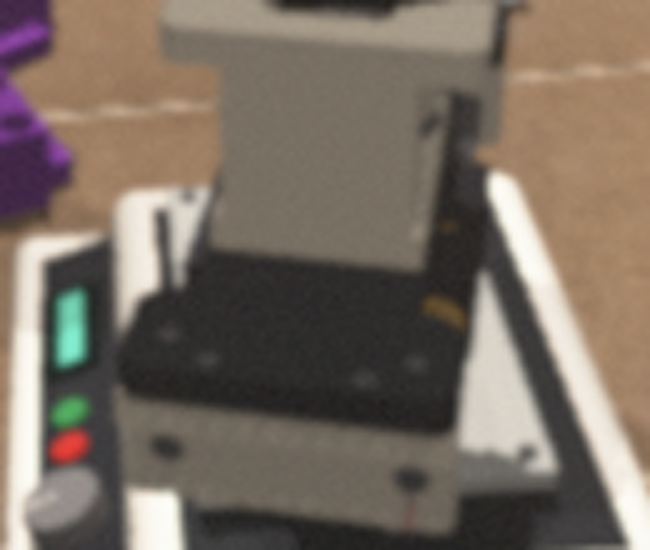

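The fingers meet the stop's reaction (about 5 N) at the expected closed angle. I'll back off, rise, and check numerically where the knob is.

Call:
{"fn": "carry_out", "kwargs": {
  "claw": [0,0,0,0,0,0,0,0,0,0,0],
  "delta_pos": [
    [0.5,0,0],
    [0.7,0,0],
    [0.3,0,0],
    [0,0,-1],
    [0,0,-2.5],
    [0,0,-3.5],
    [0,0,-3.5],
    [2,-2,-3],
    [3,-3,-2],
    [3,-3,0],
    [0,0,0]
  ],
  "angular": [
    [0,0,0],
    [0,0,0],
    [0,0,0],
    [0,0,0],
    [0,0,0],
    [0,0,0],
    [0,0,0],
    [0,0,0],
    [0,0,0],
    [0,0,0],
    [0,0,0]
  ]
}}

```text
clock: 22.0
position: [0.3577, -0.3091, 0.2634]
ee_rot: [0.565, 3.089, -0.003]
force: [-0.2, 0.2, -0.4]
width: 0.004
gripper_force: 0.0
```

```bash
python3 - <<'E'
from h import *
s=arm.get_image('side');t=arm.get_image('top');post=np.array([.5021,-.2083])
for n,d in(('side',s),('top',t)):
  for v in(.14,1.2,1.35,1.57):
    f=np.pi-np.radians(4.5)+v; print(n,v,proj(d,np.array([*(post+.06*np.array([np.cos(f),np.sin(f)])),.112])).round(1))
  f=d['frame'].astype(int);m=((f[...,0]>110)&(f[...,1]<50)&(f[...,2]<60)).astype(np.uint8)
  k,_,st,c=cv2.connectedComponentsWithStats(m);print([(c[i].round(1).tolist(),int(st[i,4])) for i in range(1,k) if st[i,4]>8 and 230<c[i][0]<430 and c[i][1]>190])
exec(open('chk.py').read())
for l in('tube_block','block_grip'):
  print(l,[(px(r['centre']).round(1).tolist(),round(r['conf'],2)) for r in arm.place_of(l,s)])
S=[.5087,-.1226];print(proj(s,np.array([*S,.075])),proj(s,np.array([*S,.130])),'6.4 up',proj(s,np.array([*S,.1364])))
E
```

```text
side 0.14 [245.1 277.8]
side 1.2 [274.  297.8]
side 1.35 [280.4 298.7]
side 1.57 [290.  298.9]
[([380.2, 195.1], 19), ([399.1, 209.2], 19), ([290.4, 293.3], 13), ([297.0, 370.8], 172)]
top 0.14 [402.3 225.1]
top 1.2 [422.1 211.4]
top 1.35 [423.2 208. ]
top 1.57 [423.7 202.8]
[([425.4, 202.4], 27), ([374.9, 242.0], 20)]
[ 0.362  -0.3064  0.2626] r 0.17102974537867469 psi 214.98971411099672 -x 339.54272176745405 [0.6 0.3 0.3]
tube_block [([274.8, 223.3], 0.95), ([275.1, 255.3], 0.82), ([196.9, 242.5], 0.74), ([203.4, 211.7], 0.64)]
block_grip [([190.0, 219.8], 0.97), ([202.7, 195.7], 0.86), ([271.8, 207.1], 0.83), ([277.1, 233.7], 0.72)]
[275.53424339 259.94069731] [276.10358146 233.44999271] 6.4 up [276.17252569 230.24209003]
```

```bash
python3 -c "
from cell import arm
print(arm.observe()['dq'].round(3));print(arm.sign_off())"
```

```text
[-0.01   0.014 -0.006 -0.001  0.003 -0.003  0.003]
the job is handed in; nothing more can be done
None
```

The tube block is seated on all three pins and the clamp lever is closed against its stop; both camera views put the knob at the closed position. I handed the job in at about 22 s, and no verdict came back.

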